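Lay out the parts of a dismantled light detector on their silhouette pads

TASK

The light detector has been taken apart for inspection. Lay each of its four parts - square flange, black tube, brass ring and red module - on the dark pad that bears its white silhouette, upright as it stands now, centred on the silhouette to about a centimetre, and with the flange and the module turned to line up with theirs. Leave the little amber glass vial standing where it is, and let go of everything.

Things in the scene. Friction and masses are not known exactly. Their poses are not given: they have to be found in the camera images.
- flange: Loose aluminium flange, about 200 g: square plate 60 x 60 x 10 mm with a round hub, 36 mm across, rising from its middle to 36 mm above the underside; best gripped by the hub. Stands hub up on the table, at any turn. Origin: centre of the underside; x and y along the plate's edges, z up.
- tube: Loose black lens tube with a thin white band and a violet window on top, standing upright: solid cylinder 44 mm across, 50 mm tall, about 150 g. Origin: centre of the underside, z along its axis, up.
- ring: Loose brass ring lying flat: 54 mm outside, 36 mm inside diameter, 18 mm tall, about 100 g. Origin: centre of the hole at the underside, z up.
- module: Loose red electronics module with a pale label on top: block 70 mm (its x) x 34 mm (its y) x 26 mm tall, about 140 g, and a brass connector stub 7 mm thick that sticks out 11 mm from its +x end at mid-height. Lies label up, at any turn. Origin: centre of the block's underside (stub not counted), z up.
- pad_flange: Fixed dark rubber pad, 90 x 90 x 4 mm, edges along its x and y, turned up to 0.3 rad. Origin: centre of its underside, z up. White silhouette in its middle: a square 62 mm, parallel to the pad's edges, with a dark ring inside it (37 mm across, 24 mm white centre). The flange belongs here, its edges parallel to the square (any quarter turn is right).
- pad_tube: Fixed dark rubber pad, 90 x 90 x 4 mm, edges along its x and y, turned up to 0.3 rad. Origin: centre of its underside, z up. White silhouette in its middle: a plain filled disc 46 mm across. The black tube belongs here, at any turn.
- pad_ring: Fixed dark rubber pad, 90 x 90 x 4 mm, edges along its x and y, turned up to 0.3 rad. Origin: centre of its underside, z up. White silhouette in its middle: a broad white ring, 56 mm outside and 34 mm inside, dark in the middle. The brass ring belongs here, at any turn.
- pad_module: Fixed dark rubber pad, 90 x 90 x 4 mm, edges along its x and y, turned up to 0.3 rad. Origin: centre of its underside, z up. White silhouette in its middle: a rectangle 72 mm (along the pad's x) x 36 mm, with a small stub at its +x end. The module belongs here, its long side along the silhouette (stub at either end is accepted), the block centred on the rectangle.
- vial: Loose amber glass vial with a white cap and paper label, 32 mm across, 58 mm tall, standing among the parts and pads near the middle; not to be bumped. Origin: centre of its underside, z up.
Mind the look-alikes: they are no part of the job. What is meant by the module is not green, and is the smaller of those in its own colour. Several things look just like the ring: the one meant starts nearest to the robot's base.

How it is judged:
At the end, for the whole second after the job is handed in: Each part at rest, flat (0.12 rad) on its own pad, underside 1 to 9 mm above the table, centre within 12 mm of the pad's; flange edges (any quarter turn) and module's long side (either way) within 0.26 rad of the silhouette's; vial upright, within 25 mm of its start (horizontal distance between flange and pad_flange below 0.012 m and z of flange in the frame of pad_flange between 0.001 and 0.009 m and angle between each of flange, tube, ring, module, vial's own z axis and vertical below 0.12 rad and linear speed of each of flange, tube, ring, module below 0.02 m/s and horizontal distance between tube and pad_tube below 0.012 m and z of tube in the frame of pad_tube between 0.001 and 0.009 m and horizontal distance between ring and pad_ring below 0.012 m and z of ring in the frame of pad_ring between 0.001 and 0.009 m and horizontal distance between module and pad_module below 0.012 m and z of module in the frame of pad_module between 0.001 and 0.009 m and (angle between the x axis of flange and the x axis of pad_flange, either way round below 0.26 rad or angle between the x axis of flange and the y axis of pad_flange, either way round below 0.26 rad) and angle between the x axis of module and the x axis of pad_module, either way round below 0.26 rad and distance of vial from where it was at the start of the episode below 0.025 m); the robot touches nothing.
It fails at once if the glass vial is knocked over or pushed more than 25 mm (angle between vial's own z axis and vertical above 0.5 rad or distance of vial from where it was at the start of the episode above 0.025 m).
It also fails if it takes over 93 s, if anything falls off the work surface, if the arm or the gripper's body presses on something with over 40 N, if the wrist force passes 120 N, or if a joint passes its speed limit or range.

ROBOT

A 6-joint arm with a two-finger parallel gripper is mounted at the origin on the work surface. World frame = base frame: x ahead of the robot, y to its left, z up, the work surface at z = 0. Lengths are in m, angles in rad, forces in N, time in s.
With the tool pointing down it reaches from about 0.375 to 0.9 m from the base axis. Payload 3.1 kg.
Tool frame: the origin (TCP) lies at the centre of the arm's flange, where the gripper is bolted on; the fingertips stand robot.tip_extent ahead of it and the grasp point (between the pads) lies 164 mm ahead of it (robot.tip_extent is the distance from the TCP to the fingertips, in m); z points along the fingers, y is the line along which they close (so a half turn about z gives the same grasp; the last joint's range is limited). The gripper opens to 87 mm and grips with 3 to 60 N. Pads are 19 mm wide; open, the fingers measure 117 mm over their backs; the gripper's body (75 mm by 190 mm) begins 51 mm behind the grasp point.
Start: joints at [-1.389, 0.527, 1.433, -0, 1.181, -0.178], TCP at [0.221, -0.585, 0.405] pointing down, gripper open.
Joint ranges: [-3.08, 3.08], [-0.75, 2.2], [0.22, 2.44], [-1.43, 4.57], [0, 2.65], [-2.85, 2.85]. Speed limits (rad/s): [2.79, 2.79, 3.14, 3.14, 3.14, 3.14].

INTERFACE

Orientations are given as a unit quaternion [x, y, z, w].
In Python, from rig import get_obs, camera, hand_in, cut_out, robot gives the robot as it stands.
- The arm moves only by the tool step_arm, never from a script. Its argument "rows" is a list of rows, each a list of 6 numbers: the shift along the world's x, y, z in m, then the turn, a rotation vector about the world's x, y, z in degrees. A call has 1 to 12 rows; each row shifts and turns the commanded pose from where the row before left it; what a row does not reach is not made up. A row lasts 1/8 s, in which the tool goes at most 62.5 mm and 10.7 degrees, less where a joint would pass 70% of its speed; a pose out of reach is approached as far as the arm can. A call is refused whole if a number of a shift passes 0.0625 or a number of a turn 10.7, either way. A call with a gripper value outside its range is refused whole. "jaw" is the finger opening in m, from 0 to 0.087, set as the call begins (left out, the last holds). The fingers move at their own pace and stop on an object; "squeeze" is the grip in N (left out, the last holds). Time passes only in rows, so rows that do not move let the fingers close. It gives the time, the measured TCP pose, the force, the opening and the grip force at its end, in the units of the state.
- get_obs(): the state, without advancing time (a new reading comes with each control period).
- camera(name): name is "side" or "top"; returns a dict with "pixels" (420x560x3 uint8, blue, green, red), "depth" (420x560 float32, m along the optical axis (not along the pixel's ray), 0 where there is no reading), "fov_y" (degrees; the focal length in pixels is half the picture's height over the tangent of half this angle, whatever the lens; pixels are square), "cx", "cy" (the principal point, pixels), "extrinsics" (4x4, takes a point from camera to world coordinates). Camera axes: x right, y up, looking along -z (the intrinsics and any distortion apply to the point x, -y, -z); pixel columns grow to the right and rows downward; lengths in m; the calibration is good to about 2 mm. A picture is of the moment at which its call begins.
- hand_in(): hands the job in; it is judged then, once.
Trained networks look in the newest picture that a camera, given by its name, has taken for a name from the list of things; names that differ only in an ending like _2 or _b are one class to them, and where a whole thing is asked for, a point or a joint stands for the part that bears it (a point fixed in the world has none). Each returns a list of dicts, best first, with "confidence" (0 to 1); they miss things now and then, are a little off and sometimes report something else, mostly with a low value. They report only what shows in the picture. A call takes as long as a camera call. They do not tell look-alikes from the thing itself.
- cut_out(label, camera): "region" (420x560 bool, what is visible of it) and "extent" ([centre column, centre row, width, height] in pixels, round what is visible of it).
The state is a dict: "time": time; "q": joint angles; "joint_velocities": joint speeds; "joint_torque": joint torques, N m; "position": TCP position; "tool_rot": TCP orientation; "ft_force": force on the tool from outside, world axes, zero at the start; "moment": the same for the moment, N m; "grip_width": finger opening in m; "grip_force": force on a finger pad.
Only numpy, scipy, OpenCV 4.12 (cv2) and the standard library are available. Lean on these libraries where they do the work, as an engineer would, in place of code of your own. Each camera call takes 0.05 s, during which the arm holds its last target. There are 200 camera calls.

## Working session

There is one attempt and no reset: what is moved stays moved. The work goes in short steps, Python scripts to look and compute and a tool call to move; the robot and the scene stay as the last step left them, time stands still between calls to the robot, and variables do not carry over. Pictures are saved under pics/ and viewed, at most 14 in all, crops included, and the job is handed in when it is done.

Besides the shell and the picture viewer there is one more tool, called after "Emit:" by a JSON object that holds its "method" and its "body", one argument or row to a line. step_arm: Moves the arm, as the interface text tells. Its arguments: {"type":"object","properties":{"rows":{"type":"array"},"jaw":{"type":"number"},"squeeze":{"type":"number"}},"required":["rows"]}

```bash
ls; mkdir -p pics; python3 - <<'E'
from rig import get_obs,camera,cut_out,robot
import cv2,numpy as np
o=get_obs();print(o['time'],o['position'],o['tool_rot'],o['grip_width'],robot.tip_extent)
for c in('top','side'):
    d=camera(c);cv2.imwrite(f'pics/{c}0.png',d['pixels']);print(c,d['fov_y'],d['cx'],d['cy'],[k for k in d]);print(np.round(d['extrinsics'],3))
    for n in('flange','tube','ring','module','pad_flange','pad_tube','pad_ring','pad_module','vial'):
        for r in cut_out(n,c):print(n,round(r['confidence'],2),np.round(r['extent']))
E
```

```text
pics
0.0 [ 0.22060164 -0.58440297  0.40375314] [ 9.83771587e-01  1.79421948e-01 -1.62391012e-06 -1.10848155e-03] 0.08709061628396896 0.1822
top 52.504715134124076 279.2312411730444 216.72013543465116 ['pixels', 'depth', 'fov_y', 'cx', 'cy', 'extrinsics']
[[-0.018  0.985 -0.171  0.334]
 [-1.    -0.021 -0.014  0.062]
 [-0.017  0.171  0.985  1.245]
 [ 0.     0.     0.     1.   ]]
flange 0.94 [418. 274.  29.  31.]
tube 0.63 [273. 240.  12.  22.]
ring 0.64 [203. 249.  21.  18.]
ring 0.56 [200. 285.  18.  18.]
module 0.89 [150. 220.  30.  32.]
module 0.74 [215. 164.  26.  27.]
module 0.7 [200. 206.  27.  24.]
pad_tube 0.63 [356. 178.  34.  36.]
pad_ring 0.83 [268. 190.  34.  26.]
pad_module 0.96 [405. 209.  29.  27.]
vial 0.41 [304. 222.  11.   7.]
side 45.08601688090338 276.5530870059155 212.42199740994414 ['pixels', 'depth', 'fov_y', 'cx', 'cy', 'extrinsics']
[[-0.812  0.307 -0.497 -0.156]
 [-0.584 -0.44   0.682  0.973]
 [-0.009  0.844  0.536  0.748]
 [ 0.     0.     0.     1.   ]]
tube 0.61 [273. 225.  12.  26.]
ring 0.82 [231. 278.  21.  23.]
ring 0.57 [267. 295.  24.  22.]
module 0.91 [184. 256.  36.  16.]
module 0.77 [169. 230.  20.  21.]
module 0.58 [159. 299.  38.  39.]
module 0.5 [273. 176.  36.  16.]
pad_flange 0.86 [337. 200.  38.  26.]
pad_tube 0.62 [274. 175.  33.  19.]
pad_ring 0.72 [226. 217.  40.  25.]
pad_ring 0.19 [274. 177.  36.  20.]
pad_module 0.87 [326. 166.  33.  21.]
vial 0.59 [283. 204.  12.  22.]
```

```bash
python3 - <<'E'
import cv2
a=cv2.imread('pics/top0.png');cv2.imwrite('pics/top0c.png',cv2.resize(a[110:330,110:460],None,fx=2.28,fy=2.28,interpolation=cv2.INTER_CUBIC))
a=cv2.imread('pics/side0.png');cv2.imwrite('pics/side0c.png',cv2.resize(a[130:350,110:430],None,fx=2.5,fy=2.5,interpolation=cv2.INTER_CUBIC))
E
```

```text
(no output)
```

View pics/top0c.png

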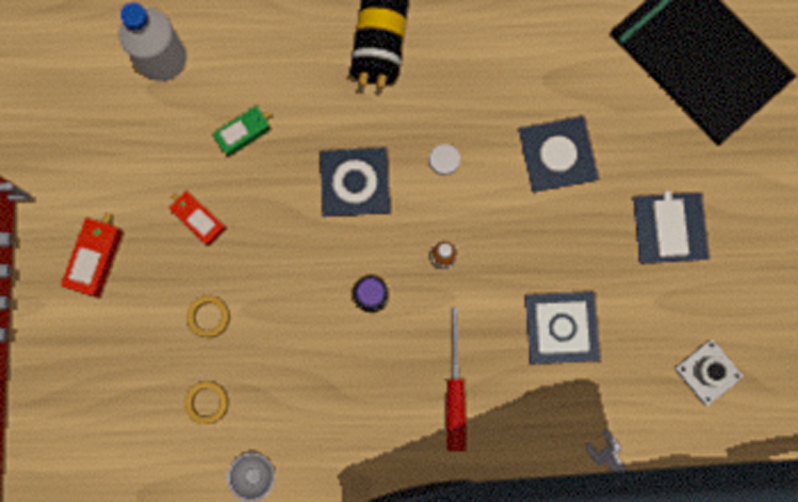

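View pics/side0c.png

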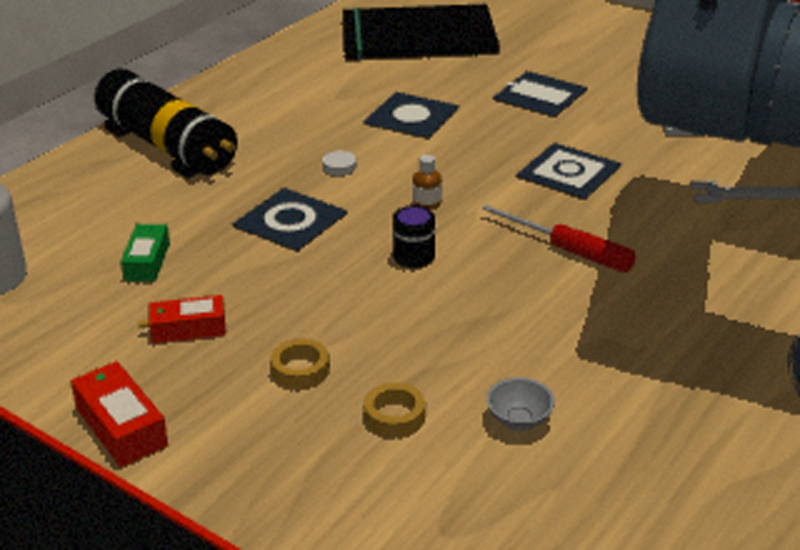

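```bash
cat > h.py <<'E'
import numpy as np,cv2
from rig import camera,cut_out,get_obs
def ray(d,u,v,z):
    """pixels -> world points on the plane of height z"""
    f=d['pixels'].shape[0]/2/np.tan(np.radians(d['fov_y']/2));E=np.array(d['extrinsics'])
    u,v=np.atleast_1d(u).astype(float),np.atleast_1d(v).astype(float)
    c=np.stack([(u-d['cx'])/f,-(v-d['cy'])/f,-np.ones_like(u)],-1)@E[:3,:3].T
    return E[:3,3]+c*((z-E[2,3])/c[:,2])[:,None]
def cloud(d):
    h,w=d['depth'].shape;v,u=np.mgrid[:h,:w];f=h/2/np.tan(np.radians(d['fov_y']/2));E=np.array(d['extrinsics']);D=d['depth']
    return np.stack([(u-d['cx'])/f*D,-(v-d['cy'])/f*D,-D],-1)@E[:3,:3].T+E[:3,3]
def proj(d,p):
    f=d['pixels'].shape[0]/2/np.tan(np.radians(d['fov_y']/2));E=np.array(d['extrinsics'])
    c=(np.asarray(p)-E[:3,3])@E[:3,:3];return d['cx']-f*c[0]/c[2],d['cy']+f*c[1]/c[2]
def rect(P):
    r=cv2.minAreaRect((P[:,:2]*1000).astype(np.float32));return np.round(r[0],1),np.round(r[1],1),round(r[2],1)
def comp(m,u,v):
    n,l=cv2.connectedComponents(m.astype(np.uint8));w=l[int(v)-4:int(v)+5,int(u)-4:int(u)+5];w=w[w>0]
    return l==np.bincount(w).argmax()
E
cat > m.py <<'E'
from h import *
for c in('top','side'):
    d=camera(c);hsv=cv2.cvtColor(d['pixels'],cv2.COLOR_BGR2HSV);C=cloud(d)
    print(c,'table z',[round(float(np.median(C[v-3:v+4,u-3:u+4,2])),4) for u,v in((240,300),(180,250),(320,240),(230,170),(300,250))])
    def white(x,y): # pad silhouettes
        u,v=proj(d,(x,y,.004));s=d['pixels'][int(v)-28:int(v)+29,int(u)-28:int(u)+29]
        return
    top={'pad_flange':(357,253),'pad_tube':(355,178),'pad_ring':(266,190),'pad_module':(404,210),'ring1':(201,286),'ring2':(201,249),'tube':(272,238),'module':(197,205),'bigmod':(150,222),'flange':(421,273),'vial':(305,220)}
    if c=='top':
        seeds={k:ray(d,*uv,.004)[0] for k,uv in top.items()}
        print({k:(np.round(s[:2],3).tolist(),round(float(np.hypot(*s[:2])),3)) for k,s in seeds.items()})
    for k,s in seeds.items():
        u,v=proj(d,s);R=30;u,v=int(u),int(v)
        yy,xx=np.mgrid[:420,:560];near=(abs(xx-u)<R)&(abs(yy-v)<R)
        H,S,V=[hsv[...,i].astype(int) for i in range(3)]
        if k.startswith('pad'):
            dark=near&((H>95)&(H<130)&(S>50)&(V<110));m=near&(S<60)&(V>120)
            hull=np.zeros((420,560),np.uint8)
            l=comp(dark,u,v) if dark[v-4:v+5,u-4:u+5].any() else None
            n,lab,st,_=cv2.connectedComponentsWithStats(dark.astype(np.uint8))
            l=lab==1+st[1:,4].argmax()
            pts=np.argwhere(l)[:,::-1].astype(np.int32);cv2.fillConvexPoly(hull,cv2.convexHull(pts),1)
            P=ray(d,pts[:,0],pts[:,1],.004);print(k,'pad',*rect(P),end=' ')
            vv,uu=np.nonzero(m&(hull>0));P=ray(d,uu,vv,.004);print('white',*rect(P),'mean',np.round(P[:,:2].mean(0)*1e3,1))
        else:
            zt={'ring1':.018,'ring2':.018,'tube':.05,'module':.026,'bigmod':.026,'flange':.036,'vial':.058}[k]
            m=near&(abs(C[...,2]-zt)<.006)&(np.hypot(C[...,0]-s[0],C[...,1]-s[1])<.06)
            vv,uu=np.nonzero(m)
            if len(uu)>3:P=ray(d,uu,vv,zt);print(k,len(uu),*rect(P),'z',np.round(np.median(C[m][:,2]),4))
            if k=='flange':
                m=near&(abs(C[...,2]-.01)<.006)&(np.hypot(C[...,0]-s[0],C[...,1]-s[1])<.06);vv,uu=np.nonzero(m)
                if len(uu)>3:P=ray(d,uu,vv,.01);print('plate',len(uu),*rect(P))
E
python3 m.py
```

```text
top table z [0.0002, 0.0005, 0.0005, -0.0005, -0.0006]
{'pad_flange': ([0.438, -0.145], 0.461), 'pad_tube': ([0.662, -0.15], 0.679), 'pad_ring': ([0.631, 0.117], 0.642), 'pad_module': ([0.562, -0.289], 0.632), 'ring1': ([0.351, 0.308], 0.467), 'ring2': ([0.458, 0.31], 0.553), 'tube': ([0.487, 0.101], 0.497), 'module': ([0.59, 0.324], 0.673), 'bigmod': ([0.542, 0.463], 0.712), 'flange': ([0.377, -0.326], 0.498), 'vial': ([0.538, 0.003], 0.538)}
pad_flange pad [ 443.1 -103.9] [67.2  6.5] 1.9 white [0. 0.] [0. 0.] 0.0 mean [nan nan]
pad_tube pad [ 665.4 -148.2] [83.9 84.2] 9.8 white [ 665.6 -148.7] [45.2 43.3] 88.7 mean [ 665.6 -148.9]
pad_ring pad [633.8 119.2] [84.3 85. ] 2.9 white [634.6 120.2] [54.  55.4] 89.1 mean [634.2 120. ]
pad_module pad [ 563.4 -288.5] [83.7 84. ] 2.4 white [ 565.6 -289.4] [77.8 38.7] 2.2 mean [ 564.6 -289.5]
ring1 159 [351.2 308.5] [51.9 50.7] 89.0 z 0.0181
ring2 150 [459.9 308.6] [52.2 50.5] 44.7 z 0.0185
tube 185 [482.3  98.5] [42.  41.7] 25.7 z 0.0499
module 272 [586.5 322.8] [70.9 33. ] 44.5 z 0.0261
bigmod 89 [542. 451.] [ 49.5 106.5] 66.3 z 0.0287
flan
[... 438 characters left out ...]
8.5 87.4] 2.0 white [637.5 119.6] [52.7 50.2] 34.9 mean [636.6 120.5]
pad_module pad [ 564.  -285.1] [87.4 86. ] 2.5 white [ 569.9 -287.5] [78.1 35.4] 2.0 mean [ 566.6 -287.2]
ring1 236 [351.  314.9] [51.8 58.1] 35.2 z 0.0163
ring2 199 [458.8 312.5] [52.1 57.7] 41.3 z 0.0164
tube 148 [482.1 104. ] [40.8 46.7] 34.9 z 0.0488
module 293 [584.5 327.7] [67.8 41.5] 45.3 z 0.0249
bigmod 194 [540.3 457.7] [ 49.3 109. ] 71.2 z 0.0278
plate 9 [ 376.3 -281. ] [19.3  8.2] 14.8
vial 22 [529.3  13.1] [13.5 21.5] 35.6 z 0.0559m.py:24: RuntimeWarning: Mean of empty slice.
  vv,uu=np.nonzero(m&(hull>0));P=ray(d,uu,vv,.004);print('white',*rect(P),'mean',np.round(P[:,:2].mean(0)*1e3,1))
  ret = um.true_divide(
```

```bash
python3 - <<'E'
from h import *
d=camera('top');hsv=cv2.cvtColor(d['pixels'],cv2.COLOR_BGR2HSV).astype(int);C=cloud(d)
def sel(x,y,r,m,z):
    vv,uu=np.nonzero(m&(np.hypot(C[...,0]-x,C[...,1]-y)<r));P=ray(d,uu,vv,z);print(len(uu),*rect(P),np.round(P[:,:2].mean(0)*1e3,1))
sel(.438,-.142,.05,(hsv[...,1]<60)&(hsv[...,2]>120)&(C[...,2]<.012),.004)
sel(.438,-.142,.062,(C[...,2]<.012)&(hsv[...,0]>95)&(hsv[...,0]<130)&(hsv[...,1]>40),.004)
sel(.378,-.324,.047,(C[...,2]>.007)&(C[...,2]<.014)&(hsv[...,1]<70),.01)
sel(.587,.323,.05,(C[...,2]>.021)&(C[...,2]<.03),.026)
a=d['pixels'][150:310,130:230];b=d['pixels'][225:325,370:470]
s=lambda i,w,h:cv2.resize(i,(w,h),interpolation=cv2.INTER_CUBIC)
cv2.imwrite('pics/crop1.png',np.hstack([s(a,375,600),s(b,420,600)]))
E
```

```text
446 [ 437.2 -142.8] [64.6 64.8] 1.3 [ 437.1 -143. ]
249 [ 437.  -142.2] [83.7 83.8] 1.4 [ 436.9 -141.7]
244 [ 377.1 -322.9] [59.7 59.8] 36.5 [ 376.5 -320. ]
256 [586.5 322.8] [70.8 33. ] 44.5 [587.1 322.7]
```

View pics/crop1.png

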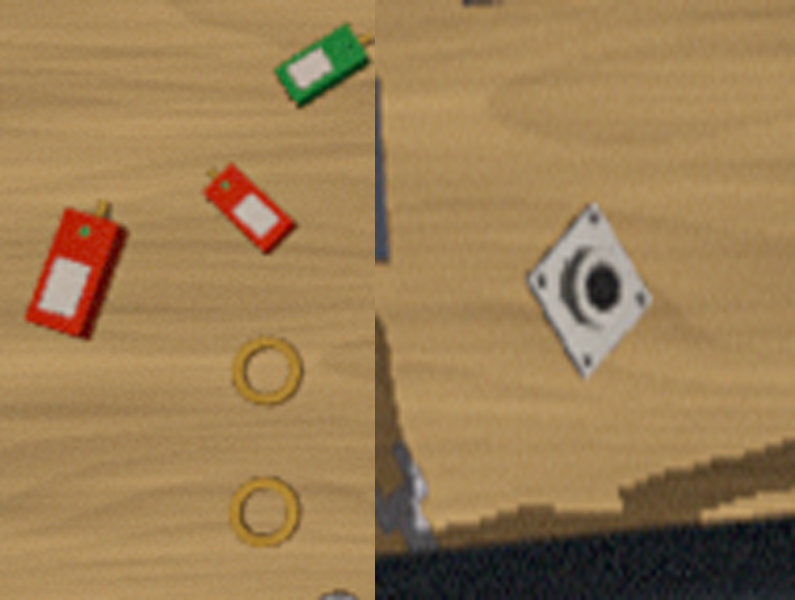

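Rings are at px (200,286), 0.467 m from the base, and (201,249), 0.553 m, so the first one is meant. The reds are at px (197,205), 71×33 mm, and (150,222), about 106 mm, so the smaller one at (197,205) is meant; (215,164) is green. The crop confirms this and shows the flange at px (421,273).

Emit:
{"method": "step_arm", "body": {
  "rows": [
    [0.026,0.0435,-0.025,0,0,0],
    [0.026,0.0435,-0.025,0,0,0],
    [0.026,0.0435,-0.025,0,0,0],
    [0.026,0.0435,-0.025,0,0,0],
    [0.026,0.0435,-0.025,0,0,0],
    [0.027,0.0435,-0.025,0,0,0],
    [0,0,0,0,0,0],
    [0,0,0,0,0,0]
  ],
  "jaw": 0.087,
  "squeeze": 25
}}

```text
time: 2.15
position: [0.3781, -0.3243, 0.255]
tool_rot: [0.984, 0.18, 0.0, 0.001]
ft_force: [-0.1, 0.1, -0.1]
grip_width: 0.0874
grip_force: 0.0
```

Emit:
{"method": "step_arm", "body": {
  "rows": [
    [0,0.001,-0.03,0,0,0],
    [0,0,-0.028,0,0,0],
    [0,0,0,0,0,0],
    [0,0,0,0,0,0]
  ]
}}

```text
time: 2.65
position: [0.3776, -0.324, 0.1977]
tool_rot: [0.984, 0.179, 0.0, 0.001]
ft_force: [-0.5, 1.3, 0.6]
grip_width: 0.0872
grip_force: 0.0
```

Emit:
{"method": "step_arm", "body": {
  "rows": [
    [0,0,0,0,0,0],
    [0,0,0,0,0,0],
    [0,0,0,0,0,0],
    [0,0,0,0,0,0],
    [0,0,0,0,0,0],
    [0,0,0,0,0,0]
  ],
  "jaw": 0.02
}}

```text
time: 3.4
position: [0.3778, -0.3229, 0.1968]
tool_rot: [0.984, 0.179, 0.0, 0.0]
ft_force: [0.7, 0.3, 0.8]
grip_width: 0.0354
grip_force: 25.3
```

Emit:
{"method": "step_arm", "body": {
  "rows": [
    [0,0,0.05,0,0,0],
    [0.0145,0.045,0,0,0,-9],
    [0.015,0.045,0,0,0,-9],
    [0.015,0.045,0,0,0,-9],
    [0.015,0.045,0,0,0,-9],
    [0,0,0,0,0,0],
    [0,0,-0.02,0,0,0],
    [0,0,0,0,0,0],
    [0,0,0,0,0,0]
  ]
}}

```text
time: 4.53
position: [0.4371, -0.1435, 0.2268]
tool_rot: [0.991, -0.134, -0.0, 0.0]
ft_force: [-0.0, -0.0, -0.9]
grip_width: 0.0355
grip_force: 25.2
```

```bash
cat > f.py <<'E'
from h import *
d=camera('top');hsv=cv2.cvtColor(d['pixels'],cv2.COLOR_BGR2HSV).astype(int);C=cloud(d)
print(np.round(get_obs()['position'],4))
cv2.imwrite('pics/f1.png',cv2.resize(d['pixels'][190:310,290:450],None,fx=5,fy=5,interpolation=cv2.INTER_CUBIC))
d=camera('side');cv2.imwrite('pics/f1s.png',cv2.resize(d['pixels'][140:260,270:430],None,fx=5,fy=5,interpolation=cv2.INTER_CUBIC))
E
python3 f.py
```

```text
[ 0.4371 -0.1434  0.227 ]
```

View pics/f1s.png

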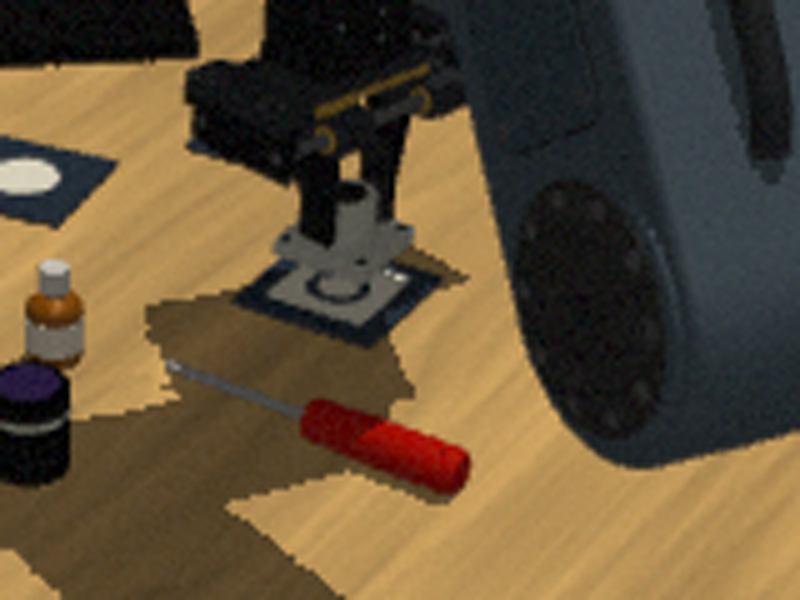

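The flange hangs at px (345,230) of the crop with its edges parallel to the silhouette below it, so I lower it and let go.

Emit:
{"method": "step_arm", "body": {
  "rows": [
    [0,0.001,-0.015,0,0,0],
    [0,0,-0.0095,0,0,0],
    [0,0,0,0,0,0],
    [0,0,0,0,0,0]
  ]
}}

```text
time: 5.12
position: [0.4372, -0.1419, 0.2025]
tool_rot: [0.991, -0.133, 0.0, 0.0]
ft_force: [1.1, 0.7, -1.7]
grip_width: 0.0353
grip_force: 25.2
```

Emit:
{"method": "step_arm", "body": {
  "rows": [
    [0,0,0,0,0,0],
    [0,0,0,0,0,0],
    [0,0,0,0,0,0],
    [0,0,0,0,0,0],
    [0,0,0.04,0,0,0],
    [0,0,0.04,0,0,0],
    [0,0,0,0,0,0]
  ],
  "jaw": 0.087
}}

```text
time: 6.0
position: [0.4379, -0.1421, 0.2846]
tool_rot: [0.991, -0.133, 0.003, 0.001]
ft_force: [-0.1, -0.8, 1.0]
grip_width: 0.0859
grip_force: 0.0
```

Emit:
{"method": "step_arm", "body": {
  "rows": [
    [0.009,0.0485,0,0,0,0],
    [0.009,0.0485,0,0,0,0],
    [0.009,0.0485,0,0,0,0],
    [0.009,0.0485,0,0,0,0],
    [0.0085,0.048,0,0,0,0],
    [0,0,0,0,0,0],
    [0,0,0,0,0,0]
  ]
}}

```text
time: 6.88
position: [0.4812, 0.1002, 0.2814]
tool_rot: [0.991, -0.133, -0.001, 0.0]
ft_force: [-0.6, -0.0, -0.2]
grip_width: 0.087
grip_force: 0.0
```

```bash
cat > g.py <<'E'
from h import *
d=camera('top');hsv=cv2.cvtColor(d['pixels'],cv2.COLOR_BGR2HSV).astype(int);C=cloud(d)
def sel(n,x,y,r,z0,z1,z,sat=999):
    m=(C[...,2]>z0)&(C[...,2]<z1)&(np.hypot(C[...,0]-x,C[...,1]-y)<r)&(hsv[...,1]<sat)
    vv,uu=np.nonzero(m)
    if len(uu)>3:P=ray(d,uu,vv,z);print(n,len(uu),*rect(P))
sel('flange hub',.437,-.142,.05,.034,.046,.04);sel('plate',.437,-.142,.047,.01,.019,.014,90)
sel('tube0',.482,.099,.04,.044,.056,.05);sel('tube1',.666,-.148,.04,.048,.06,.054)
sel('ring0',.351,.308,.05,.012,.024,.018);sel('ring1',.634,.12,.05,.016,.028,.022)
sel('mod0',.587,.323,.05,.021,.032,.026);sel('mod1',.5635,-.2887,.06,.025,.036,.03)
sel('vial',.53,.004,.04,.05,.063,.058)
print(np.round(get_obs()['position'],4))
E
python3 g.py
```

```text
flange hub 122 [ 436.1 -141.9] [33.9 31. ] 88.9
plate 268 [ 437.  -142.9] [80.3 57.7] 88.9
mod0 272 [586.5 322.8] [70.9 33. ] 44.5
vial 28 [530.5   4.3] [14.1 14.3] 88.8
[0.4812 0.0996 0.2816]
```

Emit:
{"method": "step_arm", "body": {
  "rows": [
    [0,0,-0.042,0,0,0],
    [0,0,-0.042,0,0,0],
    [0,0,0,0,0,0],
    [0,0,0,0,0,0]
  ]
}}

```text
time: 7.42
position: [0.482, 0.0994, 0.1989]
tool_rot: [0.991, -0.134, 0.0, -0.0]
ft_force: [-0.3, 0.4, 0.1]
grip_width: 0.0869
grip_force: 0.0
```

Emit:
{"method": "step_arm", "body": {
  "rows": [
    [0,0,0,0,0,0],
    [0,0,0,0,0,0],
    [0,0,0,0,0,0],
    [0,0,0,0,0,0],
    [0,0,0,0,0,0]
  ],
  "jaw": 0.03
}}

```text
time: 8.05
position: [0.4816, 0.1004, 0.1983]
tool_rot: [0.991, -0.133, 0.0, -0.0]
ft_force: [-0.4, 0.5, -0.6]
grip_width: 0.0451
grip_force: 0.1
```

Emit:
{"method": "step_arm", "body": {
  "rows": [
    [0,0,0,0,0,0],
    [0,0,0,0,0,0],
    [0,0,0.05,0,0,0],
    [0,0,0.05,0,0,0],
    [0,0,0,0,0,0],
    [0,0,0,0,0,0]
  ]
}}

```text
time: 8.8
position: [0.4812, 0.1003, 0.2978]
tool_rot: [0.991, -0.133, -0.001, 0.0]
ft_force: [-0.1, 0.4, -1.0]
grip_width: 0.0434
grip_force: 25.0
```

Emit:
{"method": "step_arm", "body": {
  "rows": [
    [0.031,-0.041,0,0,0,0],
    [0.031,-0.041,0,0,0,0],
    [0.031,-0.041,0,0,0,0],
    [0.031,-0.041,0,0,0,0],
    [0.03,-0.042,0,0,0,0],
    [0.03,-0.042,0,0,0,0],
    [0,0,-0.04,0,0,0],
    [0,0,-0.035,0,0,0],
    [0,0,0,0,0,0],
    [0,0,0,0,0,0]
  ]
}}

```text
time: 10.05
position: [0.6657, -0.1477, 0.2227]
tool_rot: [0.991, -0.133, -0.0, -0.0]
ft_force: [0.6, -0.6, -1.3]
grip_width: 0.0435
grip_force: 25.0
```

Emit:
{"method": "step_arm", "body": {
  "rows": [
    [0,0,-0.012,0,0,0],
    [0,0,-0.0075,0,0,0],
    [0,0,0,0,0,0],
    [0,0,0,0,0,0]
  ]
}}

```text
time: 10.55
position: [0.6658, -0.1477, 0.204]
tool_rot: [0.991, -0.133, 0.0, 0.0]
ft_force: [0.2, -0.2, -0.7]
grip_width: 0.0434
grip_force: 25.0
```

Emit:
{"method": "step_arm", "body": {
  "rows": [
    [0,0,0,0,0,0],
    [0,0,0,0,0,0],
    [0,0,0,0,0,0],
    [0,0,0,0,0,0],
    [0,0,0.045,0,0,0],
    [0,0,0.045,0,0,0],
    [0,0,0,0,0,0]
  ],
  "jaw": 0.087
}}

```text
time: 11.42
position: [0.6672, -0.1483, 0.2985]
tool_rot: [0.991, -0.133, 0.005, 0.001]
ft_force: [0.1, 0.2, 0.6]
grip_width: 0.0866
grip_force: 0.0
```

Emit:
{"method": "step_arm", "body": {
  "rows": [
    [-0.01,0.059,0,0,0,10],
    [-0.01,0.059,0,0,0,10],
    [-0.01,0.059,0,0,0,10],
    [-0.01,0.059,0,0,0,10],
    [-0.01,0.059,0,0,0,10],
    [-0.01,0.059,0,0,0,10],
    [-0.01,0.059,0,0,0,0],
    [-0.01,0.058,0,0,0,0],
    [0,0,0,0,0,0],
    [0,0,0,0,0,0]
  ]
}}

```text
time: 12.68
position: [0.5852, 0.3231, 0.2927]
tool_rot: [0.925, 0.38, -0.001, 0.0]
ft_force: [-0.2, -0.6, 0.2]
grip_width: 0.0871
grip_force: 0.0
```

```bash
python3 g.py
```

```text
flange hub 121 [ 436.1 -141.9] [33.9 31. ] 88.9
plate 277 [ 437.1 -140.7] [62.5 57.7] 88.9
tube1 176 [ 666.8 -148. ] [40.2 42. ] 87.4
ring0 64 [356.4 292.1] [48.7 19.3] 18.2
mod0 138 [584.9 319.8] [64.5 30.8] 44.3
vial 28 [530.5   4.3] [14.1 14.3] 88.8
[0.5856 0.3223 0.2929]
```

Emit:
{"method": "step_arm", "body": {
  "rows": [
    [0.0005,0,-0.05,0,0,0],
    [0,0,-0.04,0,0,0],
    [0,0,-0.013,0,0,0],
    [0,0,0,0,0,0],
    [0,0,0,0,0,0]
  ]
}}

```text
time: 13.35
position: [0.5872, 0.323, 0.1925]
tool_rot: [0.925, 0.38, 0.002, 0.0]
ft_force: [1.3, -0.5, -0.6]
grip_width: 0.0871
grip_force: 0.0
```

Emit:
{"method": "step_arm", "body": {
  "rows": [
    [0,0,0,0,0,0],
    [0,0,0,0,0,0],
    [0,0,0,0,0,0],
    [0,0,0,0,0,0],
    [0,0,0,0,0,0],
    [0,0,0,0,0,0],
    [0,0,0,0,0,0]
  ],
  "jaw": 0.02
}}

```text
time: 14.22
position: [0.5862, 0.3232, 0.1907]
tool_rot: [0.925, 0.38, -0.0, 0.0]
ft_force: [-0.0, 0.3, -0.0]
grip_width: 0.034
grip_force: 25.0
```

Emit:
{"method": "step_arm", "body": {
  "rows": [
    [0,0,0.055,0,0,0],
    [0,0,0.055,0,0,0],
    [-0.0023,-0.061,0,0,0,-8],
    [-0.0023,-0.061,0,0,0,-8],
    [-0.0023,-0.061,0,0,0,-8],
    [-0.0023,-0.061,0,0,0,-8],
    [-0.0023,-0.061,0,0,0,-10],
    [-0.0023,-0.061,0,0,0,0],
    [-0.0023,-0.061,0,0,0,0],
    [-0.0023,-0.061,0,0,0,0],
    [-0.0023,-0.061,0,0,0,0],
    [-0.002,-0.0625,0,0,0,0]
  ]
}}

```text
time: 15.72
position: [0.563, -0.29, 0.3005]
tool_rot: [1.0, 0.023, -0.0, -0.0]
ft_force: [1.6, 0.4, -1.4]
grip_width: 0.0342
grip_force: 25.0
```

Emit:
{"method": "step_arm", "body": {
  "rows": [
    [0,0,0,0,0,0],
    [0,0,-0.04,0,0,0],
    [0,0,-0.04,0,0,0],
    [0,0,0,0,0,0],
    [0,0,0,0,0,0]
  ]
}}

```text
time: 16.35
position: [0.564, -0.2878, 0.2217]
tool_rot: [1.0, 0.024, 0.001, 0.0]
ft_force: [0.6, -0.4, -1.3]
grip_width: 0.034
grip_force: 25.0
```

Yaw is 2.7°. Lower to 0.1955, release and lift.

Emit:
{"method": "step_arm", "body": {
  "rows": [
    [0,-0.0005,-0.015,0,0,0],
    [0,0,-0.0105,0,0,0],
    [0,0,0,0,0,0],
    [0,0,0,0,0,0]
  ]
}}

```text
time: 16.85
position: [0.5634, -0.2886, 0.1952]
tool_rot: [1.0, 0.023, -0.0, -0.0]
ft_force: [0.5, -0.7, -0.9]
grip_width: 0.0337
grip_force: 25.0
```

Emit:
{"method": "step_arm", "body": {
  "rows": [
    [0,0,0,0,0,0],
    [0,0,0,0,0,0],
    [0,0,0,0,0,0],
    [0,0,0,0,0,0],
    [0,0,0.05,0,0,0],
    [0,0,0.055,0,0,0],
    [0,0,0,0,0,0]
  ],
  "jaw": 0.087
}}

```text
time: 17.73
position: [0.565, -0.2897, 0.3054]
tool_rot: [1.0, 0.023, 0.004, 0.003]
ft_force: [-0.1, 1.0, -0.2]
grip_width: 0.0859
grip_force: 0.0
```

Emit:
{"method": "step_arm", "body": {
  "rows": [
    [-0.0193,0.0543,0,0,0,9],
    [-0.0193,0.0543,0,0,0,9],
    [-0.0193,0.0543,0,0,0,9],
    [-0.0193,0.0543,0,0,0,0],
    [-0.0193,0.0543,0,0,0,0],
    [-0.0193,0.0543,0,0,0,0],
    [-0.0193,0.0543,0,0,0,0],
    [-0.0193,0.0543,0,0,0,0],
    [-0.0193,0.0543,0,0,0,0],
    [-0.0193,0.0543,0,0,0,0],
    [-0.0193,0.0547,0,0,0,0],
    [0,0,0,0,0,0]
  ]
}}

```text
time: 19.23
position: [0.3491, 0.312, 0.2997]
tool_rot: [0.966, 0.26, -0.0, -0.0]
ft_force: [-0.6, -0.8, -0.9]
grip_width: 0.087
grip_force: 0.0
```

```bash
python3 g.py; python3 - <<'E'
from h import *
d=camera('side');cv2.imwrite('pics/r1.png',cv2.resize(d['pixels'][130:350,110:430],None,fx=2.5,fy=2.5,interpolation=cv2.INTER_CUBIC))
E
```

```text
flange hub 124 [ 436.1 -141.8] [34.1 31.1] 88.9
plate 268 [ 437.1 -141.9] [60.3 57.7] 88.9
tube1 177 [ 666.8 -148. ] [40.2 42. ] 87.4
ring0 79 [348.6 312.7] [52.5 36.4] 32.2
mod1 279 [ 563.5 -287.8] [70.1 34.9] 3.7
vial 27 [530.5   4.3] [14.1 14.3] 88.8
[0.3498 0.3104 0.2997]
```

View pics/r1.png

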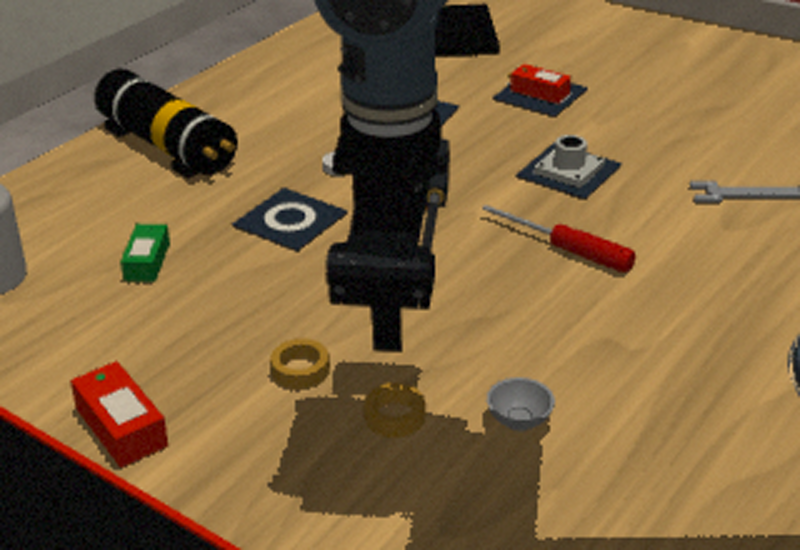

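The flange at (570,160) and the module at (540,85) sit on their pads. The ring meant, at (395,408), lies under the gripper, clear of the bowl at (520,402).

Emit:
{"method": "step_arm", "body": {
  "rows": [
    [0.0005,-0.0005,-0.05,0,0,0],
    [0,0,-0.05,0,0,0],
    [0,0,-0.013,0,0,0],
    [0,0,0,0,0,0],
    [0,0,0,0,0,0]
  ]
}}

```text
time: 19.95
position: [0.3524, 0.3083, 0.1885]
tool_rot: [0.967, 0.256, 0.001, -0.0]
ft_force: [-0.4, 0.4, -0.6]
grip_width: 0.0871
grip_force: 0.0
```

Emit:
{"method": "step_arm", "body": {
  "rows": [
    [0,0,0,0,0,0],
    [0,0,0,0,0,0],
    [0,0,0,0,0,0],
    [0,0,0,0,0,0],
    [0,0,0,0,0,0],
    [0,0,0,0,0,0]
  ],
  "jaw": 0.04
}}

```text
time: 20.7
position: [0.3517, 0.3086, 0.1874]
tool_rot: [0.967, 0.256, 0.0, -0.0]
ft_force: [-0.7, -0.5, 4.5]
grip_width: 0.0533
grip_force: 25.0
```

Emit:
{"method": "step_arm", "body": {
  "rows": [
    [0,0,0.04,0,0,0],
    [0,0,0.04,0,0,0],
    [0.047,-0.0315,0,0,0,0],
    [0.047,-0.0315,0,0,0,0],
    [0.047,-0.0315,0,0,0,0],
    [0.047,-0.0315,0,0,0,0],
    [0.047,-0.0315,0,0,0,0],
    [0.0475,-0.0315,0,0,0,0],
    [0,0,0,0,0,0],
    [0,0,-0.05,0,0,0],
    [0,0,0,0,0,0],
    [0,0,0,0,0,0]
  ]
}}

```text
time: 22.2
position: [0.6337, 0.1201, 0.2176]
tool_rot: [0.967, 0.256, -0.0, -0.0]
ft_force: [-0.2, 1.0, -0.4]
grip_width: 0.054
grip_force: 25.0
```

Emit:
{"method": "step_arm", "body": {
  "rows": [
    [0,0,-0.015,0,0,0],
    [0,0,-0.0105,0,0,0],
    [0,0,0,0,0,0],
    [0,0,0,0,0,0]
  ]
}}

```text
time: 22.7
position: [0.6341, 0.1195, 0.1918]
tool_rot: [0.967, 0.256, -0.0, -0.0]
ft_force: [-0.4, 0.7, -1.8]
grip_width: 0.0538
grip_force: 25.0
```

Emit:
{"method": "step_arm", "body": {
  "rows": [
    [0,0,0,0,0,0],
    [0,0,0,0,0,0],
    [0,0,0,0,0,0],
    [0,0,0,0,0,0],
    [0,0,0.05,0,0,0],
    [0,0,0.06,0,0,0],
    [-0.04,0.045,0,0,0,0],
    [-0.04,0.045,0,0,0,0],
    [-0.04,0.045,0,0,0,0],
    [-0.04,0.045,0,0,0,0],
    [0,0,0,0,0,0],
    [0,0,0,0,0,0]
  ],
  "jaw": 0.087
}}

```text
time: 24.2
position: [0.4745, 0.2997, 0.302]
tool_rot: [0.967, 0.257, 0.001, 0.0]
ft_force: [0.1, -0.2, -0.1]
grip_width: 0.0868
grip_force: 0.0
```

```bash
python3 g.py; python3 - <<'E'
from h import *
d=camera('top');cv2.imwrite('pics/end.png',cv2.resize(d['pixels'][110:330,110:460],None,fx=2.28,fy=2.28,interpolation=cv2.INTER_CUBIC))
E
```

```text
flange hub 124 [ 436.1 -141.8] [34.  31.1] 88.9
plate 275 [ 434.1 -146.5] [69.7 63.4] 88.9
tube1 176 [ 666.9 -148. ] [40.2 41.9] 87.4
ring1 148 [631.8 120.8] [50.2 51.6] 89.1
mod1 274 [ 563.7 -287.7] [69.8 35.3] 4.2
vial 27 [530.5   4.3] [14.1 14.3] 88.8
[0.4751 0.2991 0.302 ]
```

View pics/end.png

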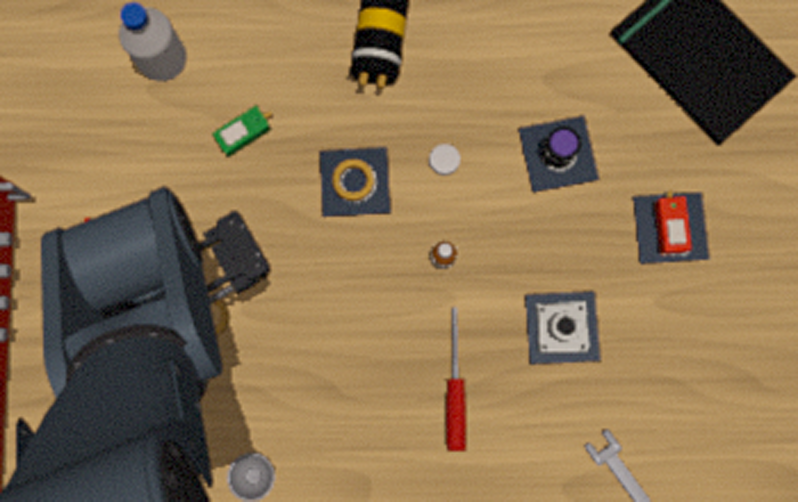

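The picture shows the flange (562,327), tube (560,150), ring (355,181) and module (673,225) centred on their pads. The vial at (443,253) is untouched and the gripper is empty.

```bash
python3 -c "from rig import hand_in;print(hand_in())"
```

```text
the job is handed in; nothing more can be done
None
```

I placed all four parts on their pads, upright and, by the last camera measurements, within about 3 mm and 3° of their silhouettes. The vial has not moved, the gripper is empty, and I handed the job in at about 24 s; no verdict came back.

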